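# Take the air-filter cover off a mower engine

### The job

Take the air-filter cover off the mower engine: pinch its snap tab in against the finger rib, just hard enough to free the barb, and swing that end up while the tongues at the other end stay in their slots; then draw the tongues out. Lay the cover gently, flat and right way up, in the large compartment of the parts tray. Force nothing, and leave the other things where they are.

Things in the scene. Friction and masses are not known exactly. Their poses are not given: they have to be found in the camera images.
- engine: Mower engine, red round shroud, on two timbers; fixed. Origin on the bench under the centre of its black air box (150 x 110 mm, rim 210 mm up, walls 5 mm, longest along x). x points from the box's catch end to its slot end, z up. The rest of the engine lies on the +y side beyond y = 65 mm, at most 250 mm high. Nothing stands near the box's -x end.
- cover: Loose grey plastic cover (about 0.1 kg) on the box: plate 147 x 110 x 4 mm. Origin at its centre, on the plate's underside, on the rim when shut. x to the tongues, tab at -x, z up. Below, two feet and a skirt reach 26 mm into the box (play 1 mm to +x, 3 mm to -x), so on a floor its origin stands 26 mm up. A springy seal pushes it up with 2 N. Over 20 N between it and the box cracks it.
- tab: Flexing snap tab on the cover's -x end, upright, 22 mm wide, 4 mm thick, from 26 mm below to 29 mm above the plate's underside. Origin at the bend at its foot, about which it flexes. At rest its outer face is 36 mm from the far face of the finger rib. Its barb catches under the box's rim. Over 18 N from a finger breaks it.
- tab_pad (a point): Where the finger presses: middle of the tab's ridged outer face, 67 mm to the cover's -x, 18 mm above the plate's underside. To free the barb it must go 4 to 10 mm to the cover's +x, which takes 6 to 13 N; it differs with the wear of the catch, so feel for it. Dragging the cover to its -x or up digs the barb in; a light push to +x helps. It stops at 11 mm.
- grip_rib (a point): Finger rib facing the tab, fixed on the cover: middle of its face away from the tab, 31 mm to the cover's -x, 18 mm above the plate's underside. Rib 30 mm wide, 5 mm thick, top 29 mm above the plate's underside; beyond it 55 mm of flat plate (top 4 mm up) for the other finger. As only the tab gives way, the pinch's middle shifts 2 to 5 mm to +x.
- tongues (a point): Middle of the ends of the cover's two tongues (16 x 4 mm), 75 mm to the cover's +x and 10 mm below the plate's underside. They stick 5 mm into slots 10 mm high in the box's end wall, with 2 mm room above. The cover swings about them, tab end up by about 0.3 rad; then 10 mm along its own -x takes them out. Lifted level they jam.
- tray: Sheet-steel parts tray, fixed, 220 x 300 mm, walls 28 mm high and 3 mm thick. Origin at the centre of its underside, x along the 220 mm side, z up. A 25 mm high wall at y = -50 mm parts the large compartment (+y) from the small one.
- bay (a point): Centre of the floor of the tray's large compartment (214 mm along the tray's x, 198 mm along its y), 3 mm above the bench. The cover fits with its x along the tray's x, either way round.
- sparkplug: Spark plug, 68 mm, lying in the tray's small compartment; origin under its middle. To be left alone.
- plugsocket: Plug socket, steel tube 27 mm across, 62 mm tall, standing in the tray's small compartment; origin under it. To be left alone.
- oilbottle: Black oil bottle, 84 mm across, 220 mm tall, on the bench; origin under it. To be left alone.
- screwjar: Glass screw jar with steel lid, 72 mm across, 85 mm tall; origin under it. To be left alone.
- screwdriver: Screwdriver, 180 mm, lying on the bench between robot and engine, along its own x; origin under its middle. To be left alone.
- brush: Wooden brush lying on the bench, along its own x; origin under its middle. To be left alone.
- sparefilter: New filter, pleated paper in a black frame, 98 x 82 x 30 mm, lying on the bench; origin under its middle. To be left alone.
Things that resemble listed ones, but are neither listed nor needed, are in the scene too. What is meant by the cover is not brown, purple or red, and is the smaller of those in its own colour.

How it is judged (in metres and radians):
On the way, in this order (a step that is already met when the one before it is completed fails the run):
1. the tab end is free and swung up at least 20 mm while the tongues are still at their slots (z of tab_pad in the frame of engine above 0.248 m and x of tongues in the frame of engine above 0.067 m and z of tongues in the frame of engine below 0.207 m), for 0.1 s.
2. the cover is off the air box ((z of tongues in the frame of engine above 0.235 m or horizontal distance between cover and engine above 0.15 m)), for 0.1 s.
At the end, for the whole second after the job is handed in: The cover lies released, at rest and right way up in the tray's large compartment, its feet on the floor (origin 20 to 31 mm above it) and level within 0.08 rad (x of cover in the frame of bay between -0.1 and 0.1 m and y of cover in the frame of bay between -0.055 and 0.055 m and z of cover in the frame of bay between 0.02 and 0.031 m and angle between cover's own z axis and vertical below 0.08 rad and linear speed of cover below 0.02 m/s); the robot touches nothing.
It fails at once if the fingers press the snap tab with more than 18 N (it breaks) (contact force between the fingers and tab above 18 N).
It fails at once if the cover is forced against the air box with more than 20 N (contact force between cover and engine above 20 N).
It fails at once if the arm strikes or leans on the engine with more than 15 N (contact force between the arm and engine above 15 N).
It fails at once if the cover is dropped into or pressed on the tray with more than 20 N (contact force between cover and tray above 20 N).
It fails at once if another thing is moved more than 20 mm (distance of any of sparkplug, plugsocket, oilbottle, screwjar, screwdriver, brush, sparefilter from where it was at the start of the episode above 0.02 m).
It also fails if it takes over 72 s, if anything falls off the work surface, if the arm or the gripper's body presses on something with over 40 N, if the wrist force passes 120 N, or if a joint passes its speed limit or range.

### The arm

A 6-joint arm with a two-finger parallel gripper is mounted at the origin on the work surface. World frame = base frame: x ahead of the robot, y to its left, z up, the work surface at z = 0. Lengths are in mm, angles in rad, forces in N, time in s.
With the tool pointing down it reaches from about 275 to 750 mm from the base axis. Payload 10.2 kg.
Tool frame: the origin (TCP) lies midway between the tips of the shut fingers; the grasp point (between the pads) lies 19 mm behind it; z points along the fingers, y is the direction in which the jaws open and shut (so a half turn about z gives the same grasp; the last joint's range is limited). The gripper opens to 85 mm and grips with 20 to 120 N. Pads are 22 mm wide; open, the fingers measure 114 mm over their backs; the gripper's body (76 mm by 85 mm) begins 54 mm behind the grasp point. The pads swing forward as they close: fully open they stand 13 mm farther back than shut.
Start: joints at [-1.493, 0.313, 1.498, -0, 1.331, -0.223], TCP at [155.536, -501.438, 231.294] pointing down, gripper open.
Joint ranges: [-2.94, 2.94], [-0.97, 2.17], [0.19, 2.56], [-1.23, 4.37], [0.02, 3.11], [-2.88, 2.88]. Speed limits (rad/s): [2.39, 2.39, 3.01, 3.14, 3.14, 3.14].

### API

Orientations are given as a unit quaternion [w, x, y, z].
In Python, from rig import sense, optics, ctrl gives the robot as it stands.
- The arm moves only by the tool play_rows, never from a script. Its argument "plan" is a list of rows, each a list of 7 numbers: the shift along the world's x, y, z in mm, then the turn, a rotation vector about the world's x, y, z in rad, then the opening, from -1 (shut) to 1 (fully open), so that 0 is half open. A call has 1 to 5 rows; each row shifts and turns the pose as measured when the row begins; what a row does not reach is not made up. A row lasts 1/12 s, in which the tool goes at most 41.7 mm and 7.16 degrees, less where a joint would pass 70% of its speed; a pose out of reach is approached as far as the arm can. A call is refused whole if a number of a shift passes 41.7 or a number of a turn 0.125, either way. A call with a gripper value outside its range is refused whole. The fingers move at their own pace and stop on an object; "grip_force" is the grip in N (left out, the last holds). Time passes only in rows, so rows that do not move let the fingers close. It gives the time, the measured TCP pose, the force and the opening at its end, in the units of the state.
- sense(): the state, without advancing time (a new reading comes with each control period).
- optics.capture(name): name is "scene" or "top" or "wrist"; returns a dict with "img" (480x640x3 uint8, blue, green, red), "fx", "fy", "cx", "cy" (pixels), "dist" ([k1, k2, p1, p2, k3] as OpenCV has them; the pictures are not rectified), "world_to_cam" (4x4, takes a point from world to camera coordinates). Camera axes: x right, y up, looking along -z (the intrinsics and any distortion apply to the point x, -y, -z); pixel columns grow to the right and rows downward; lengths in mm; the calibration is good to about 2 mm. A picture is of the moment at which its call begins. There is no depth.
- ctrl.finish_job(): hands the job in, once; it reports no verdict.
The state is a dict: "time_s": time; "joints": joint angles; "dq": joint speeds; "tau": joint torques, N m; "eef_pos": TCP position; "ee_rot": TCP orientation; "force": force on the tool from outside, world axes, zero at the start; "wrist_torque": the same for the moment, N m; "grip_width": opening from 0.0 (shut) to 1.0 (fully open).
Only numpy, scipy, OpenCV 4.12 (cv2) and the standard library are available. Lean on these libraries where they do the work, as an engineer would, in place of code of your own. Each camera call takes 0.05 s, during which the arm holds its last target. There are 200 camera calls.

## Working session

There is one attempt and no reset: what is moved stays moved. The work goes in short steps, Python scripts to look and compute and a tool call to move; the robot and the scene stay as the last step left them, time stands still between calls to the robot, and variables do not carry over. Pictures are saved under pics/ and viewed, about 8 in all and at most 12, crops included, and the job is handed in when it is done.

Besides the shell and the picture viewer there is one more tool, called after ">>>" by a JSON object that holds its "api" and its "payload". play_rows: Moves the arm, as the interface text tells. Its arguments: {"type":"object","properties":{"plan":{"type":"array"},"grip_force":{"type":"number"}},"required":["plan"]}

```bash
mkdir -p pics; ls; python3 - <<'E'
from rig import sense, optics, ctrl
import cv2,numpy as np
s=sense();print(s)
for n in("scene","top"):
    c=optics.capture(n);cv2.imwrite(f"pics/{n}0.png",c["img"]);print(n,{k:(np.round(v,4).tolist() if k!="img" else 0) for k,v in c.items()})
E
```

```text
pics
{'time_s': 0.0, 'joints': array([-1.49340399e+00,  3.13432041e-01,  1.49844823e+00,  2.21738302e-05,
        1.33100679e+00, -2.23389966e-01]), 'dq': array([-0.00115309,  0.00076033,  0.00075849,  0.0003098 , -0.00127179,
       -0.00111125]), 'tau': array([ 1.31605288e-03, -4.12265611e+01, -2.59742653e+01, -1.28645052e-04,
        4.15742790e-03, -5.83908005e-06]), 'eef_pos': array([ 155.51843625, -501.16244835,  230.74007426]), 'ee_rot': array([-6.44692050e-04,  9.88712738e-01,  1.49822238e-01,  5.79422731e-05]), 'force': array([ 1.01407017,  0.95243151, -0.03202098]), 'wrist_torque': array([-0.01422071,  0.01574811, -0.01225   ]), 'grip_width': 1.002691012249126}
scene {'img': 0, 'fx': 500.292, 'fy': 500.292, 'cx': 315.9031, 'cy': 240.6392, 'dist': [-0.0036, 0.0, 0.0, 0.0, 0.0], 'world_to_cam': [[0.868, 0.4964, -0.0118, -474.7761], [-0.3272, 0.5896, 0.7385, 20.3394], [0.3735, -0.6372, 0.6742, -1860.5784], [0.0, 0.0, 0.0, 1.0]]}
top {'img': 0, 'fx': 624.728, 'fy': 624.728, 'cx': 315.0916, 'cy': 251.208, 'dist': [-0.1331, 0.0, 0.0, 0.0, 0.0], 'world_to_cam': [[0.0277, -0.9996, 0.0041, 33.8507], [0.9806, 0.028, 0.1942, -553.9786], [-0.1942, -0.0014, 0.981, -1769.5407], [0.0, 0.0, 0.0, 1.0]]}
```

View pics/top0.png

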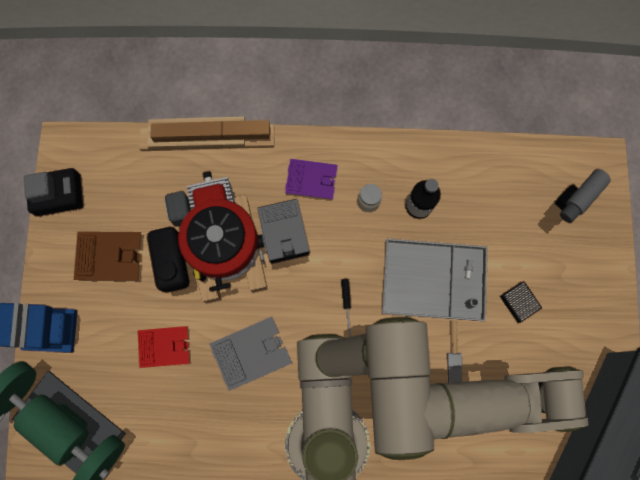

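View pics/scene0.png

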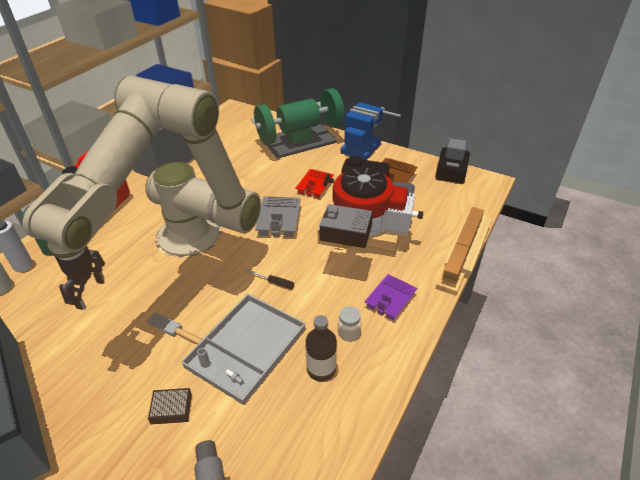

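Candidates for the cover: purple (311,179), brown (108,257) and red (163,347) are ruled out by colour. Of the two grey ones, the one at (250,353) lies on the bench and is larger. The one at (284,232) sits on the black air box and is smaller, so it fits. I'll confirm with an enlarged crop.

```bash
python3 - <<'E'
import cv2,numpy as np
t=cv2.imread("pics/top0.png");s=cv2.imread("pics/scene0.png")
a=cv2.resize(t[190:275,245:325],None,fx=7,fy=7,interpolation=cv2.INTER_CUBIC)[:595,:]
cv2.imwrite("pics/c1.png",a)   # x=245+u/7,y=190+v/7
b=cv2.resize(s[190:260,305:405],None,fx=8,fy=8,interpolation=cv2.INTER_CUBIC)
cv2.imwrite("pics/c2.png",b)
b=cv2.resize(t[230:330,370:500],None,fx=6,fy=6,interpolation=cv2.INTER_CUBIC)
cv2.imwrite("pics/c3.png",b)
E
```

```text
(no output)
```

View pics/c1.png

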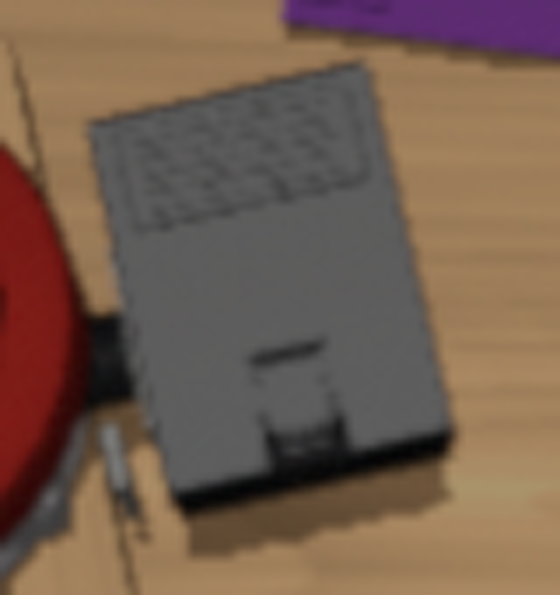

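View pics/c2.png

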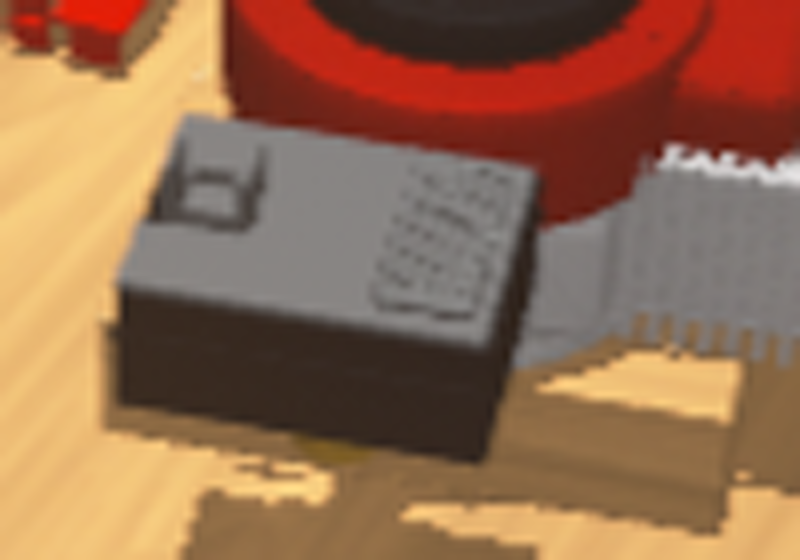

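View pics/c3.png

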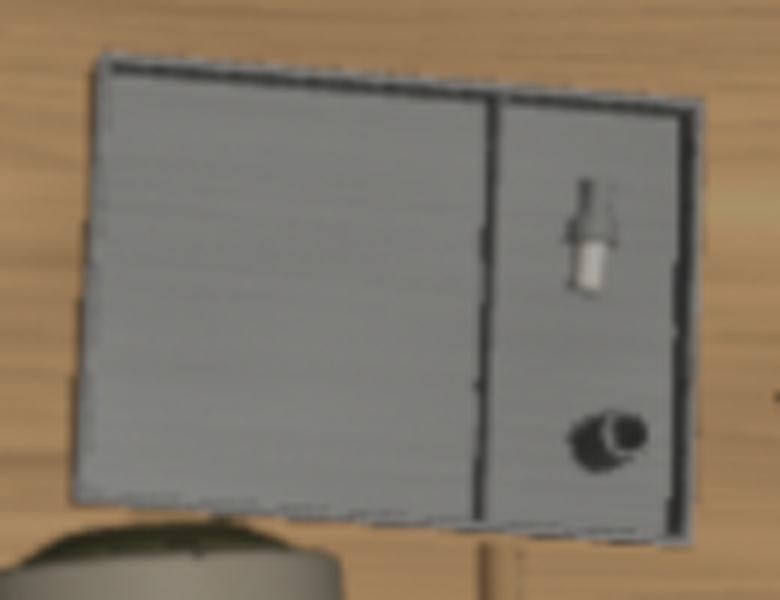

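The crop shows a grey cover on the black box. The tab is at c1 (305,440), which is the end facing the robot, the rib is at about (290,350), and the tongue end is at the top. This is the one meant. Next I'll fit the poses.

```bash
cat > h.py <<'E'
import numpy as np,cv2
from rig import sense,optics,ctrl
from scipy.spatial.transform import Rotation as R
from scipy.optimize import least_squares
def rot(s): q=s["ee_rot"]; return R.from_quat([q[1],q[2],q[3],q[0]])
def proj(c,P):
    P=np.asarray(P,float); W=c["world_to_cam"]; p=P@W[:3,:3].T+W[:3,3]
    p=p*[1,-1,-1]
    K=np.array([[c["fx"],0,c["cx"]],[0,c["fy"],c["cy"]],[0,0,1]])
    return cv2.projectPoints(p,np.zeros(3),np.zeros(3),K,np.array(c["dist"],float))[0][:,0]
def world(x,y,yaw,P,z0=0,):
    return R.from_euler('z',yaw).apply(P)+[x,y,z0]
E
python3 - <<'E'
from h import *
T=optics.capture("top");S=optics.capture("scene")
import pickle;pickle.dump((T,S),open("cams.pkl","wb"))
up=lambda a,x,y,k:(np.array(a,float)+.5)/k-.5+[x,y]
ct=up([(92,122),(367,65),(448,430),(180,492)],245,190,7)
cs=up([(540,168),(490,347),(120,285),(187,113)],305,190,8)
P=np.array([(73.5,55,214),(73.5,-55,214),(-73.5,-55,214),(-73.5,55,214)])
for use in((1,1),(1,0),(0,1)):
    f=lambda v:np.r_[use[0]*(proj(T,world(*v,P))-ct).ravel(),use[1]*(proj(S,world(*v,P))-cs).ravel()]
    r=least_squares(f,[450,60,0.2]);print(use,r.x,np.round(f(r.x),1))
tt=up([(98,55),(703,98),(690,545),(72,500)],370,230,6)
P=np.array([(110,150,28),(110,-150,28),(-110,-150,28),(-110,150,28)])
ts=np.array([(306,325),(242,399),(184,362),(249,296)])
for use in((1,1),(1,0),(0,1)):
    f=lambda v:np.r_[use[0]*(proj(T,world(*v,P))-tt).ravel(),use[1]*(proj(S,world(*v,P))-ts).ravel()]
    r=least_squares(f,[400,-300,0.]);print(use,r.x,np.round(f(r.x),1), world(*r.x,np.array([[0,50,3]])))
E
```

```text
(1, 1) [5.80066916e+02 1.37544427e+02 2.57117172e-01] [-0.8  0.4 -0.3 -0.4  0.4 -0.6 -1.8 -0.3 -0.4  1.1 -0.6  0.7 -0.7  0.7
 -0.5  1. ]
(1, 0) [5.79538022e+02 1.35854380e+02 2.55378332e-01] [-0.1  0.6  0.4 -0.1  0.9 -0.4 -1.2 -0.1 -0.   0.  -0.   0.  -0.   0.
 -0.   0. ]
(0, 1) [5.79611493e+02 1.42205096e+02 2.60167342e-01] [-0.   0.  -0.  -0.  -0.  -0.  -0.  -0.   0.1  0.2  0.  -0.3 -0.1 -0.1
 -0.   0.2]
(1, 1) [ 4.85594074e+02 -3.06161564e+02 -5.49857665e-02] [ 0.6 -0.6 -1.   0.5 -1.3 -0.8  0.4 -1.3 -0.6 -0.9  0.6  1.1 -1.9  0.1
 -0.7 -1.3] [[ 488.34197693 -256.23713067    3.        ]]
(1, 0) [ 4.83950688e+02 -3.07056099e+02 -4.79544658e-02] [ 0.7  0.3 -0.9  0.7 -0.7 -0.6  0.9 -0.3 -0.  -0.   0.   0.  -0.   0.
 -0.  -0. ] [[ 486.34749252 -257.11357894    3.        ]]
(0, 1) [ 4.87472900e+02 -3.05493211e+02 -6.39962385e-02] [ 0.  -0.  -0.   0.  -0.  -0.  -0.  -0.   0.2 -0.4  0.7  1.2 -1.4 -0.2
  0.5 -1.2] [[ 490.67052823 -255.59556401    3.        ]]
```

>>> {"api": "play_rows", "payload": {"plan": [[19,31,18,0,0,0.077,1],[19,31,18,0,0,0.077,1],[19,31,18,0,0,0.077,1],[19,31,18,0,0,0.077,1],[19,31,18,0,0,0.077,1]], "grip_force": 20}}

```text
time_s: 0.62
eef_pos: [248.9, -342.6, 317.5]
ee_rot: [-0.006, 0.941, 0.339, -0.001]
force: [-0.4, -0.4, -0.3]
grip_width: 0.999
```

>>> {"api": "play_rows", "payload": {"plan": [[19,31,0,0,0,0.077,1],[19,31,0,0,0,0.077,1],[19,31,0,0,0,0.077,1],[19,31,0,0,0,0.077,1],[19,31,0,0,0,0.077,1]]}}

```text
time_s: 1.03
eef_pos: [346.7, -180.1, 321.9]
ee_rot: [-0.002, 0.854, 0.52, -0.001]
force: [0.9, -0.7, -0.2]
grip_width: 1.001
```

>>> {"api": "play_rows", "payload": {"plan": [[19,31,0,0,0,0.077,1],[19,31,0,0,0,0.077,1],[19,31,0,0,0,0.077,1],[19,31,0,0,0,0.077,1],[19,31,0,0,0,0.077,1]]}}

```text
time_s: 1.45
eef_pos: [444.1, -15.4, 322.4]
ee_rot: [-0.001, 0.732, 0.681, -0.001]
force: [-0.1, -1.0, 0.6]
grip_width: 1.001
```

```bash
python3 - <<'E'
from h import *
s=sense();print(s["time_s"],s["eef_pos"],rot(s).as_matrix().round(3).tolist(),s["joints"].round(2),s["grip_width"])
E
```

```text
1.45 [444.11188569 -15.42371877 322.4169854 ] [[0.072, 0.997, -0.002], [0.997, -0.072, -0.0], [-0.0, -0.002, -1.0]] [-0.3   0.08  1.55 -0.    1.52 -0.23] 1.001424719024982
```

>>> {"api": "play_rows", "payload": {"plan": [[18,28,0,0,0,0.066,1],[18,28,0,0,0,0.066,1],[18,28,0,0,0,0.066,1],[18,28,0,0,0,0.066,1],[16,27,0,0,0,0.065,1]]}}

```text
time_s: 1.87
eef_pos: [534.9, 133.7, 321.8]
ee_rot: [-0.0, 0.602, 0.798, -0.001]
force: [-0.5, -0.2, -0.6]
grip_width: 0.995
```

>>> {"api": "play_rows", "payload": {"plan": [[0,0,0,0,0,0,1],[0,0,0,0,0,0,1]]}}

```text
time_s: 2.03
eef_pos: [536.2, 138.6, 319.9]
ee_rot: [-0.002, 0.599, 0.801, -0.001]
force: [0.2, -0.1, -0.6]
grip_width: 1.0
```

```bash
python3 - <<'E'
from h import *
s=sense();print(s["time_s"],s["eef_pos"],rot(s).as_matrix().round(3).tolist(),s["force"])
c=optics.capture("wrist");cv2.imwrite("pics/w0.png",c["img"])
import pickle;pickle.dump(c,open("w0.pkl","wb"))
P=[(x,y,4) for x,y in((73.5,55),(73.5,-55),(-73.5,-55),(-73.5,55))]+[(-67,11,29),(-67,-11,29),(-31,15,29),(-31,-15,29)]
print(proj(c,world(580,137.5,.257,np.array(P,float),210)).round(0).tolist())
E
```

```text
2.0333 [536.23864761 138.55355338 319.90331242] [[-0.283, 0.959, -0.004], [0.959, 0.283, -0.0], [0.001, -0.004, -1.0]] [ 0.24682369 -0.06805321 -0.60964932]
[[510.0, 171.0], [484.0, 330.0], [273.0, 324.0], [272.0, 164.0], [278.0, 245.0], [278.0, 280.0], [340.0, 241.0], [338.0, 288.0]]
```

View pics/w0.png

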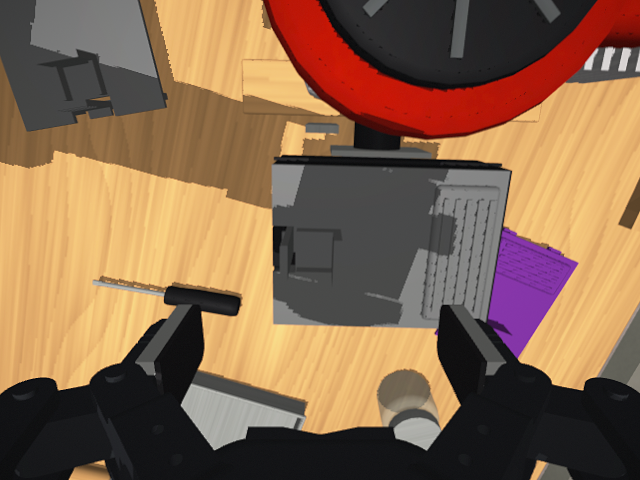

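The wrist view shows the plate corners at (273,164), (511,171), (486,330) and (273,324), within about 2 px of the prediction. The tab is near (285,252) and the rib near (335,250). I'll enlarge that area to check the lateral centre.

```bash
python3 - <<'E'
from h import *
import pickle;c=pickle.load(open("w0.pkl","rb"))
obs=np.array([(511,170),(486,330),(273,324),(273,164)])
P=np.array([(73.5,55,4),(73.5,-55,4),(-73.5,-55,4),(-73.5,55,4)])
f=lambda v:(proj(c,world(*v[:3],P,v[3]))-obs).ravel()
r=least_squares(f,[580,137,.257,210]);print(r.x,f(r.x).round(1))
f2=lambda v:(proj(c,world(*v[:3],P,210))-obs).ravel()
r=least_squares(f2,[580,137,.257]);print(r.x,f2(r.x).round(1))
Q=np.array([(-67,11,29),(-67,-11,29),(-63,-11,29),(-63,11,29),(-31,15,29),(-31,-15,29),(-36,-15,29),(-36,15,29),(-31,15,4),(-31,-15,4)],float)
q=proj(c,world(*r.x,Q,210))
im=cv2.resize(c["img"][215:305,250:370],None,fx=6,fy=6,interpolation=cv2.INTER_CUBIC)
for p in q: cv2.circle(im,tuple(int(v) for v in ((p-[250,215]+.5)*6-.5)),3,(0,255,255),-1)
im=np.clip(im.astype(float)*1.7,0,255).astype(np.uint8);cv2.imwrite("pics/w0c.png",im)
E
```

```text
[5.80450309e+02 1.38127227e+02 2.59537451e-01 2.10599844e+02] [ 0.6  0.5 -0.5 -0.5  0.6  0.1 -0.7 -0.2]
[5.80591444e+02 1.38000541e+02 2.59574794e-01] [ 0.3  0.6 -0.7 -0.7  0.9 -0.1 -0.4 -0. ]
```

View pics/w0c.png

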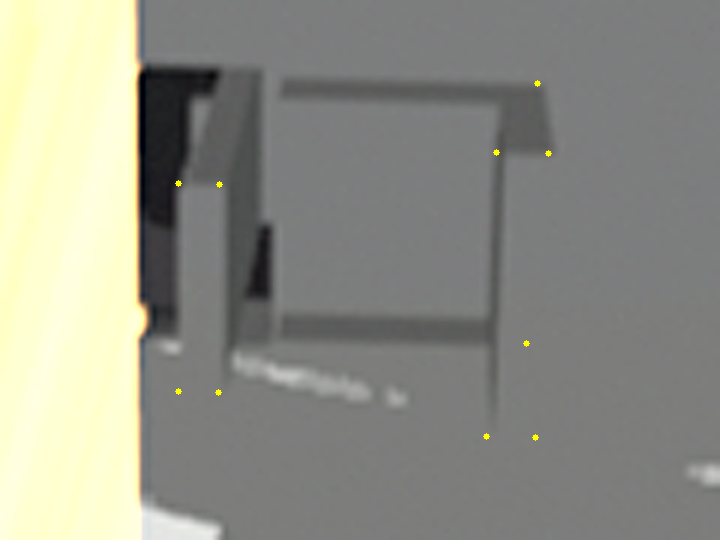

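The crop matches the model: the tab's outer edge and the rib edge both lie on the projected points. The cover is at (580.5, 138, yaw 0.26). I'll align above it, then go down.

>>> {"api": "play_rows", "payload": {"plan": [[-1,-6,-20,0,0,-0.013,1],[-1,-6,-20,0,0,-0.013,1],[-1,-1,-20,0,0,0,1],[0,0,0,0,0,0,1],[0,0,0,0,0,0,1]]}}

```text
time_s: 2.5
eef_pos: [531.5, 120.8, 259.8]
ee_rot: [-0.001, 0.613, 0.79, -0.001]
force: [0.7, -0.8, 0.9]
grip_width: 0.999
```

```bash
cat > st.py <<'E'
from h import *
def st(X=580.5,Y=138.,YAW=.2595,Z=210.5):
    s=sense();p=R.from_euler('z',-YAW).apply(s["eef_pos"]-[X,Y,Z]);f=R.from_euler('z',-YAW).apply(s["force"])
    m=(R.from_euler('z',-YAW)*rot(s)).as_matrix()
    print("t%.2f TCP_cov"%s["time_s"],p.round(2),"F_cov",f.round(2),"tq",R.from_euler('z',-YAW).apply(s["wrist_torque"]).round(2),"w%.3f"%s["grip_width"],"tooly",m[:,1].round(3),"toolz",m[:,2].round(3),"pos",s["eef_pos"].round(1))
if __name__=="__main__": st()
E
python3 st.py
```

```text
t2.50 TCP_cov [-51.79  -4.07  49.3 ] F_cov [ 0.51 -0.97  0.86] tq [ 0.01 -0.09  0.05] w0.999 tooly [ 1.    -0.008 -0.002] toolz [-0.002  0.    -1.   ] pos [531.5 120.8 259.8]
```

>>> {"api": "play_rows", "payload": {"plan": [[1.7,4.6,-10,0,0,0.008,1],[0,0,-12,0,0,0,1],[0,0,-12,0,0,0,0.3],[0,0,-4,0,0,0,0.3],[0,0,0,0,0,0,0.3]]}}

```text
time_s: 2.92
eef_pos: [534.9, 125.1, 224.5]
ee_rot: [0.003, 0.61, 0.792, 0.002]
force: [0.3, 0.1, 0.2]
grip_width: 0.652
```

>>> {"api": "play_rows", "payload": {"plan": [[0,0,0,0,0,0,0.2],[0,0,0,0,0,0,0.2],[0,0,0,0,0,0,0.2]]}}

```text
time_s: 3.17
eef_pos: [535.7, 125.3, 226.4]
ee_rot: [0.004, 0.61, 0.792, 0.003]
force: [-0.2, 0.5, -0.2]
grip_width: 0.599
```

```bash
python3 - <<'E'
from st import *
st()
c=optics.capture("wrist");cv2.imwrite("pics/w1.png",c["img"])
E
```

```text
t3.17 TCP_cov [-46.52  -0.75  15.95] F_cov [-0.02  0.56 -0.19] tq [0.   0.03 0.04] w0.599 tooly [ 1.    -0.001  0.009] toolz [ 0.009 -0.002 -1.   ] pos [535.7 125.3 226.4]
```

View pics/w1.png

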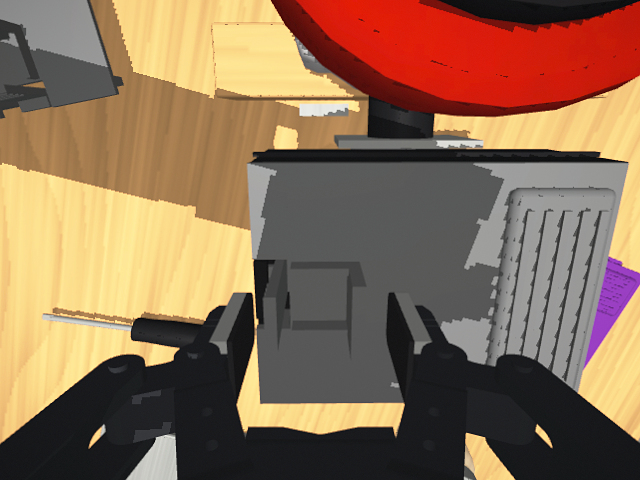

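The fingers straddle the tab and rib, with the left finger face near column 250, the tab at 268, the rib at 352 and the right finger at 392. I'll lower, then start closing.

>>> {"api": "play_rows", "payload": {"plan": [[-2.5,0,-5,0,-0.009,0,0],[0,0,-4,0,0,0,0],[0,0,-1,0,0,0,0],[0,0,0,0,0,0,0]]}}

```text
time_s: 3.55
eef_pos: [533.1, 125.4, 216.3]
ee_rot: [0.008, 0.61, 0.792, 0.006]
force: [0.5, 0.2, 0.2]
grip_width: 0.496
```

```bash
python3 st.py
```

```text
t3.55 TCP_cov [-4.903e+01 -4.000e-02  5.830e+00] F_cov [0.51 0.12 0.16] tq [ 0.03  0.02 -0.04] w0.496 tooly [ 1.    -0.001  0.021] toolz [ 0.021 -0.005 -1.   ] pos [533.1 125.4 216.3]
```

>>> {"api": "play_rows", "payload": {"plan": [[0,0,1.5,-0.0054,0.0203,0,-0.06],[0,0,0,0,0,0,-0.1],[0,0,0,0,0,0,-0.1]]}}

```text
time_s: 3.8
eef_pos: [533.0, 125.3, 217.6]
ee_rot: [0.002, 0.61, 0.792, -0.002]
force: [-0.1, -0.7, -0.9]
grip_width: 0.451
```

```bash
python3 st.py
```

```text
t3.80 TCP_cov [-4.918e+01 -4.000e-02  7.080e+00] F_cov [-0.29 -0.69 -0.87] tq [ 0.03 -0.03 -0.07] w0.451 tooly [ 1.    -0.001 -0.001] toolz [-0.001 -0.005 -1.   ] pos [533.  125.3 217.6]
```

>>> {"api": "play_rows", "payload": {"plan": [[2.9,0.8,0,0,0,0,-0.1],[0,0,0,0,0,0,-0.1],[0,0,0,0,0,0,-0.1]]}}

```text
time_s: 4.05
eef_pos: [536.1, 126.2, 217.5]
ee_rot: [0.002, 0.61, 0.792, -0.002]
force: [-0.2, 0.1, 0.5]
grip_width: 0.447
```

```bash
python3 st.py
```

```text
t4.05 TCP_cov [-4.597e+01  2.000e-02  6.970e+00] F_cov [-0.12  0.14  0.46] tq [-0.03  0.04  0.01] w0.447 tooly [ 1.    -0.001 -0.001] toolz [-0.001 -0.005 -1.   ] pos [536.1 126.2 217.5]
```

>>> {"api": "play_rows", "payload": {"plan": [[1.9,0.5,0,0,0,0,-0.1],[0,0,0,0,0,0,-0.1],[0,0,0,0,0,0,-0.1]]}}

```text
time_s: 4.3
eef_pos: [536.9, 126.4, 217.2]
ee_rot: [0.001, 0.61, 0.792, -0.003]
force: [-3.4, -1.5, 2.1]
grip_width: 0.452
```

```bash
python3 st.py
```

```text
t4.30 TCP_cov [-4.512e+01 -3.000e-02  6.720e+00] F_cov [-3.69 -0.57  2.09] tq [-0.02  0.57  0.03] w0.452 tooly [ 1.    -0.001 -0.004] toolz [-0.004 -0.005 -1.   ] pos [536.9 126.4 217.2]
```

>>> {"api": "play_rows", "payload": {"plan": [[0,0,0,0,0,0,-0.16],[0,0,0,0,0,0,-0.16],[0,0,0,0,0,0,-0.16]]}}

```text
time_s: 4.55
eef_pos: [536.3, 126.3, 217.5]
ee_rot: [0.0, 0.61, 0.792, -0.004]
force: [-3.6, -1.3, 1.4]
grip_width: 0.425
```

```bash
python3 st.py
```

```text
t4.55 TCP_cov [-4.577e+01  1.000e-02  6.950e+00] F_cov [-3.81 -0.35  1.38] tq [-0.02  0.76 -0.07] w0.425 tooly [ 1.    -0.001 -0.006] toolz [-0.006 -0.005 -1.   ] pos [536.3 126.3 217.5]
```

>>> {"api": "play_rows", "payload": {"plan": [[0.6,0.15,0,0,0.003,0,-0.22],[0.3,0.1,0,0,0.002,0,-0.22],[0.3,0.1,0,0,0.002,0,-0.22]]}}

```text
time_s: 4.8
eef_pos: [536.3, 126.3, 217.3]
ee_rot: [-0.004, 0.61, 0.792, -0.008]
force: [-6.0, -1.4, 3.1]
grip_width: 0.388
```

```bash
python3 st.py
```

```text
t4.80 TCP_cov [-4.575e+01  1.000e-02  6.830e+00] F_cov [-6.14  0.13  3.14] tq [-0.09  1.05  0.02] w0.388 tooly [ 1.    -0.001 -0.017] toolz [-0.017 -0.004 -1.   ] pos [536.3 126.3 217.3]
```

>>> {"api": "play_rows", "payload": {"plan": [[0.5,0.15,0,0,-0.002,0,-0.27],[0.3,0.1,0,0,-0.001,0,-0.27],[0.3,0.1,0,0,-0.001,0,-0.27]]}}

```text
time_s: 5.05
eef_pos: [537.1, 126.5, 217.3]
ee_rot: [-0.002, 0.61, 0.792, -0.007]
force: [-5.9, -2.6, 3.2]
grip_width: 0.365
```

```bash
python3 st.py
```

```text
t5.05 TCP_cov [-4.487e+01  2.000e-02  6.830e+00] F_cov [-6.36 -1.01  3.19] tq [-0.14  1.24 -0.03] w0.365 tooly [ 1.    -0.001 -0.014] toolz [-0.014 -0.005 -1.   ] pos [537.1 126.5 217.3]
```

>>> {"api": "play_rows", "payload": {"plan": [[0.3,0.1,0,0,0,0,-0.31],[0.2,0.05,0,0,0,0,-0.31],[0.2,0.05,0,0,0,0,-0.31]]}}

```text
time_s: 5.3
eef_pos: [537.9, 126.7, 217.5]
ee_rot: [-0.002, 0.61, 0.792, -0.007]
force: [-5.5, -1.3, 3.1]
grip_width: 0.348
```

```bash
python3 st.py
```

```text
t5.30 TCP_cov [-4.407e+01 -2.000e-02  6.980e+00] F_cov [-5.68  0.13  3.12] tq [-0.1   0.98 -0.04] w0.348 tooly [ 1.    -0.001 -0.013] toolz [-0.013 -0.005 -1.   ] pos [537.9 126.7 217.5]
```

```bash
python3 - <<'E'
from st import *
c=optics.capture("wrist")
im=cv2.resize(c["img"][230:400,200:430],None,fx=3.4,fy=3.4,interpolation=cv2.INTER_CUBIC)
cv2.imwrite("pics/w2.png",np.clip(im*1.9,0,255).astype(np.uint8));st()
E
```

```text
t5.35 TCP_cov [-4.409e+01 -2.000e-02  6.980e+00] F_cov [-4.96 -0.61  3.14] tq [-0.07  0.86 -0.02] w0.345 tooly [ 1.    -0.001 -0.013] toolz [-0.013 -0.005 -1.   ] pos [537.9 126.7 217.5]
```

View pics/w2.png

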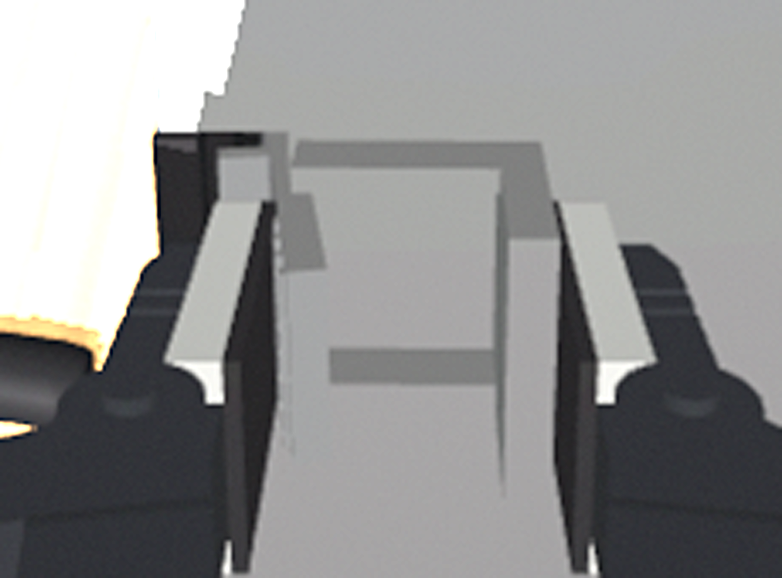

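The right finger face at crop column 557 is just meeting the rib at 558, and the tab is bent in. I'll close a little more, then test with a gentle lift.

>>> {"api": "play_rows", "payload": {"plan": [[0.2,0.05,0,0,0,0,-0.33],[0.2,0.05,0,0,0,0,-0.35],[0.2,0.05,0,0,0,0,-0.35],[0,0,0,0,0,0,-0.35]]}}

```text
time_s: 5.68
eef_pos: [538.7, 126.9, 217.5]
ee_rot: [-0.002, 0.61, 0.792, -0.007]
force: [-3.1, -1.2, 2.7]
grip_width: 0.329
```

```bash
python3 st.py
```

```text
t5.68 TCP_cov [-4.325e+01 -3.000e-02  7.010e+00] F_cov [-3.35 -0.36  2.68] tq [-0.    0.58 -0.01] w0.329 tooly [ 1.    -0.001 -0.013] toolz [-0.013 -0.005 -1.   ] pos [538.7 126.9 217.5]
```

>>> {"api": "play_rows", "payload": {"plan": [[0,0,0.8,-0.002,0.006,0,-0.35],[0,0,0.8,-0.002,0.006,0,-0.35],[0,0,0,0,0,0,-0.35]]}}

```text
time_s: 5.93
eef_pos: [538.8, 126.9, 219.0]
ee_rot: [-0.006, 0.61, 0.792, -0.012]
force: [-3.5, -1.0, 1.2]
grip_width: 0.33
```

```bash
python3 st.py
```

```text
t5.93 TCP_cov [-4.315e+01 -3.000e-02  8.500e+00] F_cov [-3.69 -0.09  1.23] tq [-0.08  0.57  0.02] w0.330 tooly [ 1.    -0.001 -0.027] toolz [-0.027 -0.006 -1.   ] pos [538.8 126.9 219. ]
```

>>> {"api": "play_rows", "payload": {"plan": [[0,0,0.8,-0.002,0.006,0,-0.35],[0,0,0.8,-0.002,0.006,0,-0.35],[0,0,0,0,0,0,-0.35]]}}

```text
time_s: 6.18
eef_pos: [539.0, 126.9, 220.6]
ee_rot: [-0.01, 0.61, 0.792, -0.018]
force: [-3.5, -1.0, 0.4]
grip_width: 0.329
```

```bash
python3 st.py
```

```text
t6.18 TCP_cov [-4.299e+01 -3.000e-02  1.009e+01] F_cov [-3.62 -0.09  0.44] tq [-0.08  0.55  0.02] w0.329 tooly [ 0.999 -0.001 -0.041] toolz [-0.041 -0.007 -0.999] pos [539.  126.9 220.6]
```

```bash
python3 - <<'E'
from st import *
cv2.imwrite("pics/a.png",optics.capture("wrist")["img"])
E
```

>>> {"api": "play_rows", "payload": {"plan": [[0,0,0.9,-0.002,0.007,0,-0.35],[0,0,0.9,-0.002,0.007,0,-0.35],[0,0,0,0,0,0,-0.35]]}}

```text
time_s: 6.48
eef_pos: [539.1, 127.0, 222.5]
ee_rot: [-0.014, 0.61, 0.792, -0.024]
force: [-2.1, -0.8, 0.4]
grip_width: 0.331
```

```bash
cat > trk.py <<'E'
from st import *
def trk(a,b):
    A=cv2.imread(a,0);B=cv2.imread(b,0)
    m=np.zeros_like(A);m[160:400,245:640]=255
    p=cv2.goodFeaturesToTrack(A,60,.02,7,mask=m)
    q,s,e=cv2.calcOpticalFlowPyrLK(A,B,p,None)
    for u,v,k in sorted(zip(p[:,0].tolist(),q[:,0].tolist(),s[:,0])):
        if k: print(np.round(u),np.round(np.subtract(v,u),1),end="; ")
E
python3 - <<'E'
from trk import *
st();cv2.imwrite("pics/b.png",optics.capture("wrist")["img"]);trk("pics/a.png","pics/b.png")
E
```

```text
t6.48 TCP_cov [-4.281e+01 -2.000e-02  1.203e+01] F_cov [-2.23 -0.27  0.36] tq [-0.08  0.48  0.01] w0.331 tooly [ 0.998 -0.001 -0.056] toolz [-0.056 -0.007 -0.998] pos [539.1 127.  222.5]
[246. 269.] [1.3 0.1]; [246. 305.] [ 1.1 -1.6]; [252. 335.] [-0. -0.]; [264. 267.] [4.5 0.1]; [264. 347.] [-0.  0.]; [267. 259.] [4.7 0.3]; [272. 397.] [ 0.4 -2.6]; [279. 246.] [4.2 1.4]; [286. 238.] [11.7 -6.7]; [304. 176.] [9.4 1.4]; [376. 347.] [-0.  0.]; [380. 302.] [ 0. -0.]; [476. 347.] [7.9 3.3]; [483. 332.] [6.4 6.6]; [491. 354.] [-0.4 -0.4]; [494. 335.] [-0.2  4.9]; [504. 275.] [ 6.3 12.9]; [510. 326.] [-1.4  7.8]; [510. 367.] [-0.1 -0.1]; [511. 346.] [-0.6  3. ]; [517. 288.] [ 1.2 -5.5]; [518. 309.] [ 0.8 -5.2]; [521. 296.] [ 0.8 -4.5]; [524. 274.] [ 1.3 -7.2]; [525. 377.] [-0.  -0.1]; [528. 234.] [-5.9 35.7]; [537. 225.] [20.7 -4. ]; [541. 284.] [ 0.7 -4.5]; [541. 380.] [-0.1 -0.2]; [541. 388.] [-0.1 -0.1]; [544. 226.] [0.6 0.8]; [545. 264.] [-2.8 15.6]; [545. 363.] [-0.1 -0.4]; [549. 194.] [11.1 -0.4]; [550. 174.] [7.3 0.2]; [550. 331.] [ 0.8 -3.9]; [552. 229.] [0.1 0.1]; [553. 181.] [9.6 2.7]; [554. 313.] [ 0.8 -4.3]; [556. 398.] [-0.2 -0.2]; [557. 388.] [-0.3 -0.2]; [558. 222.] [ 0.5 -0.3]; [562. 274.] [-4.1 19.3]; [562. 358.] [ 0.8 -4. ]; [564. 258.] [-3.2 15.9]; [567. 340.] [ 0.9 -4.5]; [569. 239.] [ 0.8 -4.4]; [571. 322.] [-0.2 -0.4]; [575. 303.] [-0.2 -0.5]; [575. 399.] [-0.3 -0.3]; [576. 380.] [-0.2 -0.6]; [577. 221.] [-0.4 -0.1]; [578. 367.] [ 0.8 -3.9]; [582. 268.] [ 0.9 -4.6]; [591. 226.] [-0.3 -0. ]; [594. 298.] [ 0.9 -4.4]; [596. 221.] [-0.3 -0.1]; [599. 278.] [ 0.9 -4.6]; [614. 161.] [ 0.6 -0. ]; [627. 263.] [ 0.3 -1.6];
```

The cover's features (plate edge and ridges) stayed put in the wrist image while the arm rose, so the barb is free and the cover moves with the gripper. Now I'll swing about the tongues.

>>> {"api": "play_rows", "payload": {"plan": [[0.5,0.13,2.35,-0.005,0.0193,0,-0.35],[0.5,0.13,2.35,-0.005,0.0193,0,-0.35],[0.55,0.15,2.35,-0.005,0.0193,0,-0.35],[0.6,0.16,2.35,-0.005,0.0193,0,-0.35]]}}

```text
time_s: 6.87
eef_pos: [540.6, 127.4, 232.1]
ee_rot: [-0.04, 0.608, 0.791, -0.057]
force: [-2.5, -0.6, 0.4]
grip_width: 0.326
```

```bash
python3 - <<'E'
from trk import *
st();cv2.imwrite("pics/c.png",optics.capture("wrist")["img"])
A=cv2.imread("pics/b.png",0);B=cv2.imread("pics/c.png",0)
p=np.array([(556,398),(577,221),(541,388),(576,380),(591,226),(510,367)],np.float32)[:,None]
print((cv2.calcOpticalFlowPyrLK(A,B,p,None)[0]-p)[:,0].round(1).tolist())
E
```

```text
t6.87 TCP_cov [-4.133e+01  1.000e-02  2.158e+01] F_cov [-2.56  0.05  0.4 ] tq [-0.07  0.47 -0.  ] w0.326 tooly [ 0.99  -0.001 -0.139] toolz [-0.139 -0.006 -0.99 ] pos [540.6 127.4 232.1]
[[15.300000190734863, 10.100000381469727], [44.79999923706055, 30.299999237060547], [15.0, 10.100000381469727], [18.0, 15.100000381469727], [91.5, -33.20000076293945], [31.399999618530273, 21.100000381469727]]
```

View pics/c.png

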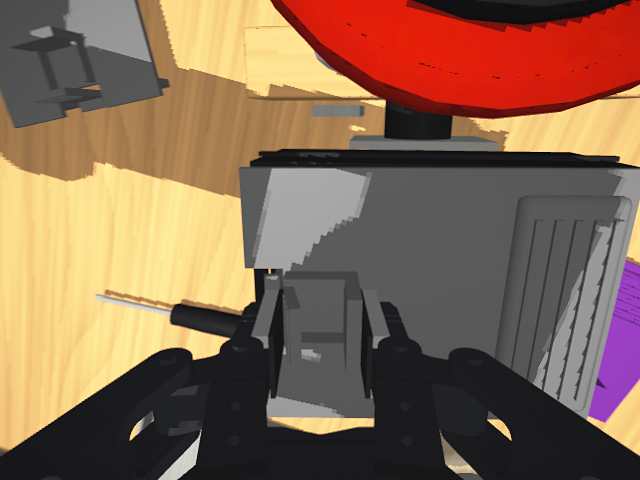

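The wrist view shows the cover still held, with plate corners at (240,168) and (249,415), and the black box rim visible at row 157. I'll check the tilt by projection.

```bash
python3 - <<'E'
from st import *
c=optics.capture("wrist")
P=np.array([(-73.5,55,4),(-73.5,-55,4),(73.5,-55,4),(-31,15,29)],float); piv=np.array([75,0,-10.])
for dx in(0,1):
  for th in(0,.04,.08,.12,.16):
    Q=R.from_euler('y',th).apply(P-piv)+piv+[dx,0,0]
    print(dx,th,proj(c,world(580.5,138,.2595,Q,210.5)).round(0).tolist())
E
```

```text
0 0 [[247.0, 161.0], [259.0, 389.0], [585.0, 420.0], [345.0, 283.0]]
0 0.04 [[244.0, 163.0], [257.0, 398.0], [586.0, 420.0], [349.0, 288.0]]
0 0.08 [[241.0, 165.0], [256.0, 407.0], [588.0, 420.0], [353.0, 293.0]]
0 0.12 [[239.0, 167.0], [254.0, 416.0], [589.0, 420.0], [358.0, 299.0]]
0 0.16 [[237.0, 169.0], [253.0, 426.0], [590.0, 420.0], [364.0, 305.0]]
1 0 [[249.0, 161.0], [261.0, 390.0], [587.0, 420.0], [348.0, 283.0]]
1 0.04 [[246.0, 163.0], [259.0, 398.0], [589.0, 420.0], [352.0, 288.0]]
1 0.08 [[244.0, 165.0], [258.0, 407.0], [590.0, 420.0], [356.0, 293.0]]
1 0.12 [[241.0, 167.0], [256.0, 416.0], [592.0, 420.0], [361.0, 299.0]]
1 0.16 [[240.0, 169.0], [256.0, 426.0], [593.0, 420.0], [368.0, 305.0]]
```

The tilt is 0.12, as planned. I'll swing on to about 0.3.

>>> {"api": "play_rows", "payload": {"plan": [[0.65,0.17,2.3,-0.005,0.0193,0,-0.35],[0.7,0.18,2.3,-0.005,0.0193,0,-0.35],[0.72,0.19,2.28,-0.005,0.0193,0,-0.35],[0.76,0.2,2.25,-0.005,0.0193,0,-0.35],[0.8,0.21,2.25,-0.005,0.0193,0,-0.35]]}}

```text
time_s: 7.38
eef_pos: [543.3, 128.1, 243.3]
ee_rot: [-0.071, 0.605, 0.787, -0.097]
force: [-3.1, -1.6, 0.6]
grip_width: 0.325
```

```bash
python3 st.py
```

```text
t7.38 TCP_cov [-38.51  -0.    32.83] F_cov [-3.39 -0.73  0.58] tq [-0.12  0.5   0.01] w0.325 tooly [ 0.971 -0.001 -0.239] toolz [-0.239 -0.006 -0.971] pos [543.3 128.1 243.3]
```

>>> {"api": "play_rows", "payload": {"plan": [[0.85,0.22,2.2,-0.005,0.0193,0,-0.35],[0.9,0.23,2.2,-0.005,0.0193,0,-0.35],[0.92,0.24,2.2,-0.005,0.0193,0,-0.35],[0,0,0,0,0,0,-0.35]]}}

```text
time_s: 7.72
eef_pos: [545.6, 128.8, 250.2]
ee_rot: [-0.09, 0.602, 0.784, -0.122]
force: [-4.8, -1.4, 1.2]
grip_width: 0.327
```

```bash
python3 - <<'E'
from st import *
st()
c=optics.capture("wrist");cv2.imwrite("pics/d.png",c["img"]);S=optics.capture("scene")
cv2.imwrite("pics/e.png",np.vstack([cv2.resize(c["img"],(533,400))[:,:],cv2.resize(S["img"][180:255,280:413],(533,200))[:200]]))
P=np.array([(-73.5,55,4),(-73.5,-55,4),(73.5,-55,4),(-31,15,29)],float); piv=np.array([75,0,-10.])
for th in(.2,.24,.28,.32):
    Q=R.from_euler('y',th).apply(P-piv)+piv
    print(th,(proj(c,world(580.5,138,.2595,Q,210.5))*.8333).round(0).tolist())
E
```

```text
t7.72 TCP_cov [-36.14   0.04  39.71] F_cov [-5.   -0.08  1.16] tq [-0.09  0.63 -0.03] w0.327 tooly [ 0.954 -0.001 -0.3  ] toolz [-0.3   -0.005 -0.954] pos [545.6 128.8 250.2]
0.2 [[206.0, 136.0], [217.0, 332.0], [492.0, 352.0], [294.0, 241.0]]
0.24 [[204.0, 138.0], [215.0, 340.0], [494.0, 352.0], [297.0, 245.0]]
0.28 [[202.0, 139.0], [214.0, 348.0], [495.0, 352.0], [302.0, 250.0]]
0.32 [[201.0, 141.0], [213.0, 356.0], [496.0, 352.0], [307.0, 255.0]]
```

View pics/e.png

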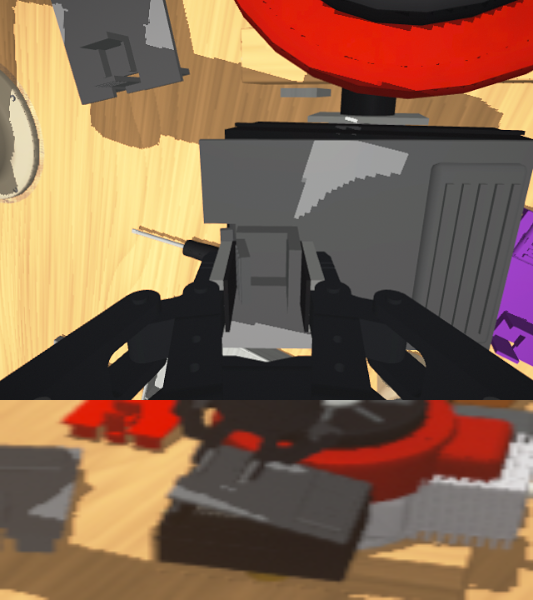

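The cover is swung up about 0.29 rad and the tongue end is still in the box. Now I'll draw it out along its own -x.

>>> {"api": "play_rows", "payload": {"plan": [[-2,-0.5,0.6,0,0,0,-0.35],[-2,-0.5,0.6,0,0,0,-0.35],[-2,-0.5,0.6,0,0,0,-0.35]]}}

```text
time_s: 8.07
eef_pos: [539.8, 127.5, 251.1]
ee_rot: [-0.089, 0.603, 0.784, -0.12]
force: [0.1, -1.1, -1.2]
grip_width: 0.328
```

```bash
python3 st.py
```

```text
t8.07 TCP_cov [-42.07   0.27  40.61] F_cov [-0.22 -1.05 -1.24] tq [-0.   -0.1  -0.01] w0.328 tooly [ 0.956 -0.    -0.294] toolz [-0.294 -0.005 -0.956] pos [539.8 127.5 251.1]
```

>>> {"api": "play_rows", "payload": {"plan": [[-2,-0.5,0.6,0,0,0,-0.35],[-2,-0.5,0.6,0,0,0,-0.35],[-2,-0.5,0.6,0,0,0,-0.35],[-2,-0.5,0.6,0,0,0,-0.35]]}}

```text
time_s: 8.4
eef_pos: [531.0, 125.4, 253.5]
ee_rot: [-0.088, 0.603, 0.784, -0.119]
force: [6.6, 1.6, -5.1]
grip_width: 0.326
```

```bash
python3 st.py
```

```text
t8.40 TCP_cov [-51.08   0.53  43.  ] F_cov [ 6.8  -0.2  -5.12] tq [-0.01 -1.42  0.01] w0.326 tooly [ 0.956  0.    -0.292] toolz [-0.292 -0.005 -0.956] pos [531.  125.4 253.5]
```

>>> {"api": "play_rows", "payload": {"plan": [[0.5,0.13,0,0,0,0,-0.35],[0,0,0,0,0,0,-0.35]]}}

```text
time_s: 8.57
eef_pos: [531.4, 125.5, 253.8]
ee_rot: [-0.088, 0.603, 0.784, -0.118]
force: [1.0, -0.3, -1.5]
grip_width: 0.327
```

```bash
python3 - <<'E'
from st import *
st()
c=optics.capture("wrist");cv2.imwrite("pics/f.png",c["img"]);S=optics.capture("scene");cv2.imwrite("pics/fs.png",S["img"]);T=optics.capture("top")
cv2.imwrite("pics/ft.png",T["img"])
P=np.array([(-73.5,55,4),(-73.5,-55,4),(73.5,-55,4),(73.5,55,4),(-31,15,29)],float); piv=np.array([75,0,-10.])
for th in(.2,.24,.28,.32):
    Q=R.from_euler('y',th).apply(P-piv)+piv+[-14,0,4]
    print(th,(proj(c,world(580.5,138,.2595,Q,210.5))).round(0).tolist(),(proj(S,world(580.5,138,.2595,Q,210.5))-[280,170]).round(0).tolist())
a=cv2.resize(c["img"][100:440,180:640],(541,400))
s=np.clip(cv2.resize(S["img"][170:250,290:410],(600,400),interpolation=cv2.INTER_CUBIC)*1.7,0,255).astype(np.uint8)
d=cv2.imread("pics/d.png")
b=np.clip(cv2.resize(d[100:440,180:640],(270,200))*1.3,0,255).astype(np.uint8)
im=np.zeros((600,800,3),np.uint8);im[:200,:270]=b;im[:200,270:540]=np.clip(cv2.resize(a,(270,200))*1.3,0,255);im[200:,:600]=s
cv2.imwrite("pics/g.png",im)
E
```

```text
t8.57 TCP_cov [-50.67   0.52  43.25] F_cov [ 0.87 -0.52 -1.5 ] tq [ 0.01 -0.21  0.05] w0.327 tooly [ 0.957  0.    -0.291] toolz [-0.291 -0.005 -0.957] pos [531.4 125.5 253.8]
0.2 [[247.0, 165.0], [260.0, 401.0], [591.0, 422.0], [652.0, 170.0], [354.0, 291.0]] [[45.0, 26.0], [36.0, 47.0], [82.0, 62.0], [88.0, 40.0], [56.0, 32.0]]
0.24 [[245.0, 167.0], [259.0, 410.0], [592.0, 422.0], [654.0, 170.0], [359.0, 296.0]] [[46.0, 25.0], [37.0, 46.0], [82.0, 62.0], [89.0, 40.0], [57.0, 31.0]]
0.28 [[243.0, 169.0], [257.0, 419.0], [593.0, 423.0], [656.0, 170.0], [364.0, 302.0]] [[46.0, 24.0], [38.0, 45.0], [82.0, 62.0], [89.0, 40.0], [58.0, 30.0]]
0.32 [[242.0, 171.0], [257.0, 430.0], [595.0, 423.0], [657.0, 170.0], [371.0, 308.0]] [[47.0, 22.0], [38.0, 43.0], [82.0, 62.0], [89.0, 40.0], [59.0, 29.0]]
```

```bash
python3 - <<'E'
import cv2,numpy as np
for n in "df":
    g=cv2.GaussianBlur(cv2.imread(f"pics/{n}.png",0),(3,3),0).astype(float)
    def j(v,o): 
        d=np.abs(np.diff(v)); return [(int(i+o),int(d[i])) for i in sorted(np.argsort(d)[-3:])]
    print(n,"L",[j(g[r,225:270],225) for r in(190,210,240)],"T",[j(g[140:185,c],140) for c in(300,400,500)],"B",[j(g[395:435,c],395) for c in(300,340,366)],"R",[j(g[r,560:639],560) for r in(240,300,350)])
A=cv2.imread("pics/d.png",0);B=cv2.imread("pics/f.png",0)
# template: moulded grille corner and rib
for (x0,y0,x1,y1) in((505,190,560,240),(505,190,639,240),(340,260,372,300),(235,160,300,200)):
    t=A[y0:y1,x0:x1];q=B[max(0,y0-40):y1+40,max(0,x0-40):x1+40]
    r=cv2.matchTemplate(q,t,cv2.TM_CCOEFF_NORMED);_,m,_,l=cv2.minMaxLoc(r);print((x0,y0),l[0]-min(40,x0),l[1]-40,round(m,3))
E
```

```text
d L [[(238, 27), (239, 57), (240, 44)], [(239, 18), (240, 54), (241, 51)], [(241, 27), (242, 56), (243, 42)]] T [[(146, 39), (147, 42), (166, 22)], [(147, 44), (167, 49), (168, 40)], [(149, 35), (150, 45), (167, 22)]] B [[(421, 43), (429, 72), (430, 71)], [(417, 35), (420, 41), (421, 35)], [(425, 52), (426, 77), (427, 47)]] R [[(629, 40), (630, 58), (631, 30)], [(561, 16), (577, 15), (580, 14)], [(566, 12), (569, 13), (587, 13)]]
f L [[(238, 22), (239, 55), (240, 50)], [(240, 49), (241, 62), (242, 22)], [(241, 24), (242, 55), (243, 46)]] T [[(155, 18), (156, 27), (157, 13)], [(148, 46), (167, 49), (168, 39)], [(149, 25), (150, 45), (151, 28)]] B [[(429, 69), (430, 68), (431, 23)], [(395, 30), (418, 25), (429, 25)], [(425, 52), (426, 80), (427, 50)]] R [[(628, 18), (629, 25), (630, 16)], [(560, 15), (614, 24), (615, 29)], [(603, 27), (635, 32), (636, 34)]]
(505, 190) 0 -1 0.961
(505, 190) -24 24 0.118
(340, 260) 0 1 0.877
(235, 160) 1 7 0.77
```

View pics/g.png

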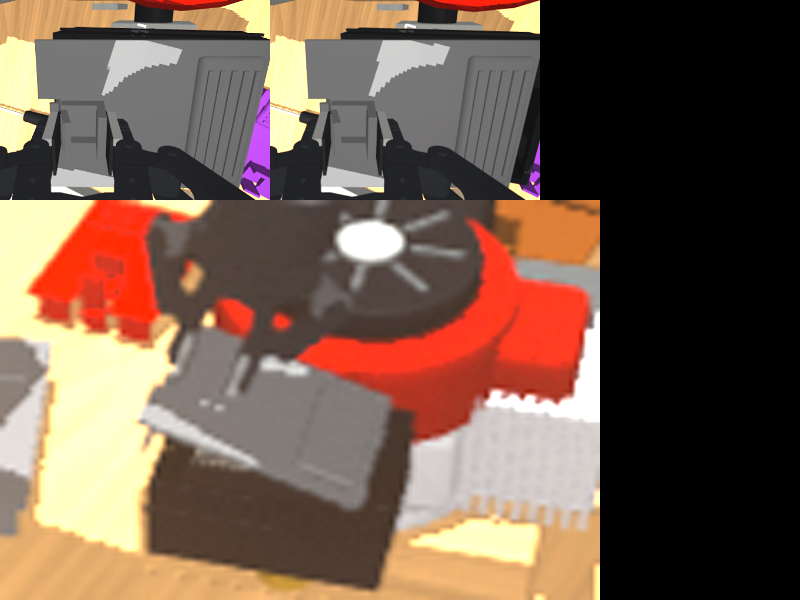

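The cover moved rigidly with the gripper: its edges hold the same wrist pixels and the box wall now shows behind it. The tongues are about 14 mm back, so they're out. I'll lift gently and watch the force.

>>> {"api": "play_rows", "payload": {"plan": [[0,0,1,0,0,0,-0.35],[0,0,1,0,0,0,-0.35]]}}

```text
time_s: 8.88
eef_pos: [531.4, 125.5, 255.5]
ee_rot: [-0.088, 0.603, 0.784, -0.119]
force: [0.4, -0.2, -1.8]
grip_width: 0.329
```

```bash
python3 st.py
```

```text
t8.88 TCP_cov [-50.64   0.52  45.  ] F_cov [ 0.3  -0.27 -1.78] tq [ 0.08 -0.21  0.  ] w0.329 tooly [ 0.956  0.    -0.292] toolz [-0.292 -0.005 -0.956] pos [531.4 125.5 255.5]
```

Free: only the cover's weight remains. Continuing up.

>>> {"api": "play_rows", "payload": {"plan": [[0,0,1.5,0,0,0,-0.35],[0,0,1.5,0,0,0,-0.35],[0,0,1.5,0,0,0,-0.35]]}}

```text
time_s: 9.13
eef_pos: [531.5, 125.6, 260.3]
ee_rot: [-0.088, 0.603, 0.784, -0.119]
force: [0.9, -0.5, -1.2]
grip_width: 0.325
```

```bash
python3 st.py
```

```text
t9.13 TCP_cov [-50.59   0.56  49.82] F_cov [ 0.78 -0.73 -1.18] tq [-0.   -0.16  0.02] w0.325 tooly [ 0.956  0.    -0.292] toolz [-0.292 -0.005 -0.956] pos [531.5 125.6 260.3]
```

>>> {"api": "play_rows", "payload": {"plan": [[0,0,2,0,0,0,-0.35],[0,0,2,0,0,0,-0.35],[0,0,2,0,0,0,-0.35]]}}

```text
time_s: 9.38
eef_pos: [531.5, 125.5, 267.0]
ee_rot: [-0.088, 0.603, 0.784, -0.119]
force: [0.1, -0.4, -0.6]
grip_width: 0.327
```

```bash
python3 st.py
```

```text
t9.38 TCP_cov [-50.59   0.53  56.49] F_cov [ 0.02 -0.43 -0.6 ] tq [ 0.03 -0.15 -0.04] w0.327 tooly [ 0.956  0.    -0.292] toolz [-0.292 -0.005 -0.956] pos [531.5 125.5 267. ]
```

>>> {"api": "play_rows", "payload": {"plan": [[0,0,8,0,0,0,-0.35],[0,0,12,0,0,0,-0.35],[0,0,14,0,0,0,-0.35],[0,0,14,0,0,0,-0.35],[0,0,6,0,0,0,-0.35]]}}

```text
time_s: 9.8
eef_pos: [531.0, 125.5, 324.6]
ee_rot: [-0.089, 0.603, 0.784, -0.119]
force: [0.3, 1.1, -1.1]
grip_width: 0.328
```

>>> {"api": "play_rows", "payload": {"plan": [[0,0,2,0.0144,-0.054,0,-0.35],[0,0,2,0.0144,-0.054,0,-0.35],[0,0,2,0.0144,-0.054,0,-0.35],[0,0,2,0.0144,-0.054,0,-0.35],[0,0,0,0.0144,-0.054,0,-0.35]]}}

```text
time_s: 10.22
eef_pos: [532.1, 125.6, 334.5]
ee_rot: [-0.0, 0.61, 0.793, -0.004]
force: [-0.8, 0.2, -1.1]
grip_width: 0.329
```

```bash
python3 - <<'E'
from st import *
st()
# cover still in hand? corner features vs d.png
B=optics.capture("wrist")["img"];cv2.imwrite("pics/h.png",B);A=cv2.imread("pics/f.png",0);B=cv2.cvtColor(B,cv2.COLOR_BGR2GRAY)
for (x0,y0,x1,y1) in((505,190,560,240),(340,260,372,300),(235,160,300,200)):
    t=A[y0:y1,x0:x1];q=B[y0-20:y1+20,x0-20:x1+20];r=cv2.matchTemplate(q,t,cv2.TM_CCOEFF_NORMED);_,m,_,l=cv2.minMaxLoc(r);print(l[0]-20,l[1]-20,round(m,3))
E
```

```text
t10.22 TCP_cov [-49.91   0.46 123.97] F_cov [-0.69  0.4  -1.07] tq [0.   0.05 0.01] w0.329 tooly [ 1.     0.    -0.007] toolz [-0.007 -0.005 -1.   ] pos [532.1 125.6 334.5]
0 0 0.609
0 0 0.768
1 20 0.447
```

>>> {"api": "play_rows", "payload": {"plan": [[-4,-18,0,0,0,-0.014,-0.35],[-7.5,-32,0,0,0,-0.027,-0.35],[-7.5,-32,0,0,0,-0.027,-0.35],[-7.5,-32,0,0,0,-0.027,-0.35],[-7.5,-32,0,0,0,-0.027,-0.35]]}}

```text
time_s: 10.68
eef_pos: [494.4, -20.3, 335.9]
ee_rot: [-0.002, 0.655, 0.756, -0.004]
force: [1.2, -0.9, -1.2]
grip_width: 0.332
```

>>> {"api": "play_rows", "payload": {"plan": [[-7.5,-32,0,0,0,-0.027,-0.35],[-7.5,-32,0,0,0,-0.027,-0.35],[-7.5,-32,0,0,0,-0.027,-0.35],[-7.5,-32,0,0,0,-0.027,-0.35],[-7.5,-32,0,0,0,-0.027,-0.35]]}}

```text
time_s: 11.1
eef_pos: [452.9, -187.3, 336.8]
ee_rot: [-0.006, 0.706, 0.708, -0.006]
force: [0.5, -0.6, -0.7]
grip_width: 0.326
```

>>> {"api": "play_rows", "payload": {"plan": [[-6,-26,0,0,0,-0.022,-0.35],[-3,-14,0,0,0,-0.012,-0.35],[0,0,0,0,0,0,-0.35],[0,0,0,0,0,0,-0.35]]}}

```text
time_s: 11.43
eef_pos: [440.7, -234.8, 336.3]
ee_rot: [-0.009, 0.722, 0.692, -0.008]
force: [-0.1, 0.7, -1.5]
grip_width: 0.325
```

```bash
cat > st2.py <<'E'
from st import *
st(488.3,-256.2,-.053,3)
E
python3 st2.py
```

```text
t11.43 TCP_cov [-48.62  18.82 333.35] F_cov [-0.18  0.73 -1.5 ] tq [ 0.08  0.05 -0.02] w0.325 tooly [ 1.     0.01  -0.024] toolz [-0.024  0.002 -1.   ] pos [ 440.7 -234.8  336.3]
```

>>> {"api": "play_rows", "payload": {"plan": [[1.6,-9.5,-10,0,-0.006,-0.005,-0.35],[1.6,-9.5,-22,0,-0.005,-0.005,-0.35],[0,0,-28,0,0,0,-0.35],[0,0,-28,0,0,0,-0.35],[0,0,-28,0,0,0,-0.35]]}}

```text
time_s: 11.85
eef_pos: [447.0, -253.3, 219.8]
ee_rot: [-0.0, 0.724, 0.69, -0.003]
force: [-0.0, -0.3, -1.3]
grip_width: 0.322
```

>>> {"api": "play_rows", "payload": {"plan": [[0,0,-28,0,0,0,-0.35],[0,0,-28,0,0,0,-0.35],[0,0,-28,0,0,0,-0.35],[0,0,-15,0,0,0,-0.35],[0,0,0,0,0,0,-0.35]]}}

```text
time_s: 12.27
eef_pos: [445.4, -246.9, 108.2]
ee_rot: [-0.006, 0.721, 0.693, -0.003]
force: [0.3, 1.0, -1.7]
grip_width: 0.327
```

```bash
python3 st2.py
```

```text
t12.27 TCP_cov [-43.3    7.03 105.19] F_cov [ 0.23  0.97 -1.69] tq [-0.03  0.08  0.03] w0.327 tooly [ 1.     0.012 -0.013] toolz [-0.013  0.004 -1.   ] pos [ 445.4 -246.9  108.2]
```

>>> {"api": "play_rows", "payload": {"plan": [[0,-3.5,-15,0,0,-0.006,-0.35],[0,-3.5,-15,0,0,-0.006,-0.35],[0,0,-15,0,0,0,-0.35],[0,0,-9,0,0,0,-0.35],[0,0,0,0,0,0,-0.35]]}}

```text
time_s: 12.68
eef_pos: [447.7, -252.3, 53.9]
ee_rot: [-0.005, 0.724, 0.69, -0.002]
force: [-0.3, -0.3, -1.3]
grip_width: 0.325
```

```bash
python3 - <<'E'
from st import *
st(488.3,-256.2,-.053,3)
T=optics.capture("top");cv2.imwrite("pics/t2.png",T["img"])
E
```

```text
t12.68 TCP_cov [-40.77   1.7   50.9 ] F_cov [-0.28 -0.28 -1.35] tq [-0.02  0.05 -0.03] w0.325 tooly [ 1.     0.005 -0.011] toolz [-0.011  0.003 -1.   ] pos [ 447.7 -252.3   53.9]
```

>>> {"api": "play_rows", "payload": {"plan": [[-1,0,-5,0,0,0,-0.35],[-1,0,-4,0,0,0,-0.35],[-1,0,-3,0,0,0,-0.35],[0,0,-1,0,0,0,-0.35],[0,0,0,0,0,0,-0.35]]}}

```text
time_s: 13.15
eef_pos: [446.3, -253.2, 43.9]
ee_rot: [-0.002, 0.723, 0.69, -0.002]
force: [-0.7, -0.4, -0.8]
grip_width: 0.327
```

```bash
python3 st2.py
```

```text
t13.15 TCP_cov [-42.07   0.74  40.88] F_cov [-0.7  -0.48 -0.81] tq [-0.02  0.05  0.01] w0.327 tooly [ 1.     0.006 -0.005] toolz [-0.005 -0.001 -1.   ] pos [ 446.3 -253.2   43.9]
```

>>> {"api": "play_rows", "payload": {"plan": [[0,0,-0.8,0,0,0,-0.35],[0,0,-0.8,0,0,0,-0.35],[0,0,0,0,0,0,-0.35]]}}

```text
time_s: 13.4
eef_pos: [446.5, -253.5, 42.7]
ee_rot: [-0.001, 0.723, 0.69, -0.002]
force: [0.6, -0.0, -1.3]
grip_width: 0.327
```

```bash
python3 st2.py
```

```text
t13.40 TCP_cov [-41.86   0.47  39.65] F_cov [ 0.62  0.03 -1.28] tq [-0.03  0.   -0.01] w0.327 tooly [ 1.     0.006 -0.005] toolz [-0.005 -0.002 -1.   ] pos [ 446.5 -253.5   42.7]
```

>>> {"api": "play_rows", "payload": {"plan": [[0,0,-1.2,0,0.004,0,-0.35],[0,0,-1.2,0,0.004,0,-0.35],[0,0,-1,0,0,0,-0.35],[0,0,0,0,0,0,-0.35]]}}

```text
time_s: 13.73
eef_pos: [446.7, -253.6, 39.1]
ee_rot: [-0.004, 0.723, 0.69, -0.005]
force: [-0.4, 0.2, -1.3]
grip_width: 0.329
```

```bash
python3 st2.py
```

```text
t13.73 TCP_cov [-41.72   0.36  36.13] F_cov [-0.39  0.16 -1.31] tq [-0.07  0.03  0.03] w0.329 tooly [ 1.     0.006 -0.013] toolz [-0.013 -0.002 -1.   ] pos [ 446.7 -253.6   39.1]
```

>>> {"api": "play_rows", "payload": {"plan": [[0,0,-1,0,0,0,-0.35],[0,0,-1,0,0,0,-0.35],[0,0,0,0,0,0,-0.35]]}}

```text
time_s: 13.98
eef_pos: [446.7, -253.6, 36.8]
ee_rot: [-0.004, 0.723, 0.69, -0.005]
force: [0.1, 0.1, -1.6]
grip_width: 0.326
```

```bash
python3 st2.py
```

```text
t13.98 TCP_cov [-41.7    0.39  33.82] F_cov [ 0.08  0.13 -1.65] tq [-0.06  0.04  0.02] w0.326 tooly [ 1.     0.006 -0.013] toolz [-0.013 -0.002 -1.   ] pos [ 446.7 -253.6   36.8]
```

>>> {"api": "play_rows", "payload": {"plan": [[0,0,-0.7,0,0,0,-0.35],[0,0,-0.6,0,0,0,-0.35],[0,0,0,0,0,0,-0.35]]}}

```text
time_s: 14.23
eef_pos: [446.9, -253.7, 36.8]
ee_rot: [-0.004, 0.723, 0.69, -0.005]
force: [0.2, 1.3, -0.1]
grip_width: 0.326
```

```bash
python3 st2.py
```

```text
t14.23 TCP_cov [-41.49   0.33  33.78] F_cov [ 0.13  1.31 -0.11] tq [-0.01  0.16 -0.02] w0.326 tooly [ 1.     0.006 -0.013] toolz [-0.013 -0.003 -1.   ] pos [ 446.9 -253.7   36.8]
```

>>> {"api": "play_rows", "payload": {"plan": [[0,0,-0.6,0,0,0,-0.35],[0,0,-0.5,0,0,0,-0.35],[0,0,0,0,0,0,-0.35]]}}

```text
time_s: 14.48
eef_pos: [447.0, -253.7, 36.6]
ee_rot: [-0.003, 0.723, 0.69, -0.005]
force: [-0.5, -0.3, -0.5]
grip_width: 0.326
```

```bash
python3 st2.py
```

```text
t14.48 TCP_cov [-41.33   0.29  33.65] F_cov [-0.45 -0.36 -0.48] tq [ 0.04  0.24 -0.01] w0.326 tooly [ 1.     0.006 -0.012] toolz [-0.012 -0.003 -1.   ] pos [ 447.  -253.7   36.6]
```

The feet are on the floor: the weight is off the wrist and z stopped where expected. Releasing.

>>> {"api": "play_rows", "payload": {"plan": [[0,0,0,0,0,0,-0.3],[0,0,0,0,0,0,-0.22],[0,0,0,0,0,0,-0.12],[0,0,0,0,0,0,0],[0,0,0,0,0,0,0.15]]}}

```text
time_s: 14.9
eef_pos: [447.2, -253.9, 36.3]
ee_rot: [-0.003, 0.723, 0.69, -0.005]
force: [0.3, 0.1, 0.5]
grip_width: 0.577
```

>>> {"api": "play_rows", "payload": {"plan": [[0,0,0,0,0,0,0.25],[0,0,0,0,0,0,0.25],[-2,0,0.5,0,0,0,0.25],[0,0,3,0,0,0,0.25]]}}

```text
time_s: 15.23
eef_pos: [444.9, -253.8, 39.4]
ee_rot: [-0.003, 0.723, 0.69, -0.005]
force: [0.6, 1.0, -0.9]
grip_width: 0.622
```

```bash
python3 st2.py
```

```text
t15.23 TCP_cov [-43.42   0.1   36.4 ] F_cov [ 0.57  0.98 -0.91] tq [ 0.   -0.05 -0.06] w0.622 tooly [ 1.     0.006 -0.012] toolz [-0.012 -0.003 -1.   ] pos [ 444.9 -253.8   39.4]
```

>>> {"api": "play_rows", "payload": {"plan": [[0,0,4,0,0,0,0.25],[0,0,8,0,0,0,0.25],[0,0,15,0,0,0,0.25],[0,0,25,0,0,0,0.25],[0,0,30,0,0,0,0.25]]}}

```text
time_s: 15.65
eef_pos: [442.6, -251.9, 122.0]
ee_rot: [-0.008, 0.723, 0.69, -0.006]
force: [0.2, -0.1, -0.6]
grip_width: 0.626
```

>>> {"api": "play_rows", "payload": {"plan": [[0,0,35,0,0,0,0.25],[0,0,35,0,0,0,0.25],[0,0,35,0,0,0,0.25],[0,0,20,0,0,0,0.25],[0,0,0,0,0,0,0.25]]}}

```text
time_s: 16.07
eef_pos: [442.3, -251.5, 262.8]
ee_rot: [-0.002, 0.723, 0.69, -0.005]
force: [-1.1, 0.4, 0.1]
grip_width: 0.628
```

```bash
python3 - <<'E'
from st import *
st(488.3,-256.2,-.053,3)
c=optics.capture("wrist");S=optics.capture("scene");T=optics.capture("top");cv2.imwrite("pics/end_t.png",T["img"]);cv2.imwrite("pics/end_s.png",S["img"])
P=np.array([(-73.5,55,4),(-73.5,-55,4),(73.5,-55,4),(73.5,55,4),(-67,0,29),(-31,0,29)],float)
W=world(488.3+2,-256.2,-.053,P,29)
im=c["img"].copy()
for p in proj(c,W): cv2.circle(im,tuple(int(round(v)) for v in p),3,(0,255,255),1)
s=S["img"].copy()
for p in proj(S,W): cv2.circle(s,tuple(int(round(v)) for v in p),1,(0,255,255),1)
s=cv2.resize(s[270:420,150:350],(400,300),interpolation=cv2.INTER_CUBIC)
cv2.imwrite("pics/end.png",np.hstack([cv2.resize(im,(400,300)),s]))
E
```

```text
t16.07 TCP_cov [-46.19   2.29 259.77] F_cov [-1.08  0.37  0.1 ] tq [ 0.02 -0.01 -0.01] w0.628 tooly [ 1.     0.006 -0.01 ] toolz [-0.01  -0.004 -1.   ] pos [ 442.3 -251.5  262.8]
```

The picture limit is reached, so I'll check numerically: an edge fit of the plate outline in the wrist view, and a differencing of the other objects.

```bash
python3 - <<'E'
from st import *
from scipy.optimize import minimize
c=optics.capture("wrist");g=cv2.cvtColor(c["img"],cv2.COLOR_BGR2GRAY)
E=cv2.Canny(g,20,50);D=np.minimum(cv2.distanceTransform(255-E,cv2.DIST_L2,3),12)
K=np.array([(-73.5,55,4),(-73.5,-55,4),(73.5,-55,4),(73.5,55,4),(-73.5,55,4)],float)
t=np.linspace(0,1,60)[:,None]
P=np.vstack([K[i]*(1-t)+K[i+1]*t for i in range(4)]+[np.array([-31,-15,29])*(1-t)+np.array([-31,15,29])*t,np.array([-67,-11,29])*(1-t)+np.array([-67,11,29])*t])
def cost(v):
    Q=R.from_euler('zyx',[v[2],v[3],v[4]]).apply(P)+[v[0],v[1],v[5]]
    q=proj(c,Q);m=(q[:,0]>0)&(q[:,0]<639)&(q[:,1]>0)&(q[:,1]<479)
    d=cv2.remap(D,q[:,0].astype(np.float32),q[:,1].astype(np.float32),cv2.INTER_LINEAR).ravel()
    return d[m].mean()
best=None
for x in(484,488,492,496):
  for y in(-262,-256,-250):
    r=minimize(cost,[x,y,-.05,0,0,29],method="Nelder-Mead",options=dict(maxiter=2500,initial_simplex=np.array([x,y,-.05,0,0,29])+np.vstack([np.zeros(6),np.diag([4,4,.03,.02,.02,3])])))
    if best is None or r.fun<best.fun: best=r
print("x,y,yaw,ty,tx,z",best.x.round(3),"px",round(best.fun,2))
print("bay frame",R.from_euler('z',.053).apply(best.x[[0,1,5]]-[488.3,-256.2,3]).round(1))
# other things: diff top pictures (before/after)
A=cv2.imread("pics/top0.png").astype(int);B=cv2.imread("pics/end_t.png").astype(int);d=(np.abs(A-B).max(2)>40).astype(np.uint8)
for n,(u,v) in dict(jar=(370,197),bottle=(425,198),screwdriver=(346,295),filter=(521,302),plug=(468,269),socket=(471,303),brush=(455,365)).items():
    print(n,int(d[v-18:v+18,u-18:u+18].sum()))
E
```

```text
x,y,yaw,ty,tx,z [ 4.93948e+02 -2.56232e+02 -4.30000e-02 -8.50000e-02 -2.40000e-02
  2.58010e+01] px 0.6
bay frame [ 5.6  0.3 22.8]
jar 0
bottle 0
screwdriver 13
filter 0
plug 211
socket 70
brush 489
```

```bash
cat > fit.py <<'E'
from st import *
from scipy.optimize import minimize
K=np.array([(-73.5,55,4),(-73.5,-55,4),(73.5,-55,4),(73.5,55,4),(-73.5,55,4)],float)
t=np.linspace(0,1,60)[:,None]
P=np.vstack([K[i]*(1-t)+K[i+1]*t for i in range(4)]+[np.array([-31,-15,29])*(1-t)+np.array([-31,15,29])*t,np.array([-67,-11,29])*(1-t)+np.array([-67,11,29])*t])
def run(views,fix=None):
    Ds=[np.minimum(cv2.distanceTransform(255-cv2.Canny(cv2.cvtColor(c["img"],cv2.COLOR_BGR2GRAY),20,50),cv2.DIST_L2,3),12) for c in views]
    def cost(v,full=False):
        v=list(v)
        if fix is not None: v=v[:3]+[fix,0,29]
        Q=R.from_euler('zyx',[v[2],v[3],v[4]]).apply(P)+[v[0],v[1],v[5]];o=[]
        for c,D in zip(views,Ds):
            q=proj(c,Q);m=(q[:,0]>0)&(q[:,0]<639)&(q[:,1]>0)&(q[:,1]<479)
            d=cv2.remap(D,q[:,0].astype(np.float32),q[:,1].astype(np.float32),cv2.INTER_LINEAR).ravel()
            o.append(d[m].mean())
            if full:o.append(np.where(m,d,np.nan).reshape(6,60).mean(1).round(1).tolist())
        return o if full else np.mean(o)
    n=6 if fix is None else 3
    b=None
    for x in(486,490,494):
      for y in(-258,-254):
        x0=np.array([x,y,-.05,0,0,29])[:n]
        r=minimize(cost,x0,method="Nelder-Mead",options=dict(maxiter=2000,initial_simplex=x0+np.vstack([np.zeros(n),np.diag([4,4,.03,.03,.02,3][:n])])))
        if b is None or r.fun<b.fun:b=r
    print("fix",fix,b.x.round(3),cost(b.x,True))
E
python3 - <<'E'
from fit import *
import pickle
w=optics.capture("wrist");pickle.dump(w,open("we.pkl","wb"))
run([w]);run([w],0);run([w],-.085)
E
```

```text
fix None [ 4.94113e+02 -2.56275e+02 -3.90000e-02 -8.00000e-02 -1.60000e-02
  2.63330e+01] [np.float32(0.6130235), [1.2000000476837158, 0.5, 0.4000000059604645, 0.5, 0.20000000298023224, 0.8999999761581421]]
fix 0 [ 4.94348e+02 -2.55665e+02 -4.80000e-02] [np.float32(1.1258731), [1.2999999523162842, 0.4000000059604645, 0.30000001192092896, 0.4000000059604645, 2.700000047683716, 1.7000000476837158]]
fix -0.085 [ 4.94146e+02 -2.55612e+02 -3.60000e-02] [np.float32(0.7289312), [1.2999999523162842, 0.6000000238418579, 1.2000000476837158, 0.4000000059604645, 0.10000000149011612, 0.800000011920929]]
```

The tilt is poorly fixed by one view (outline says flat, rib/tab edges say 0.08). I'll take two more viewpoints to settle it.

>>> {"api": "play_rows", "payload": {"plan": [[25,0,5,0,0,0,0.25],[25,0,5,0,0,0,0.25],[25,0,5,0,0,0,0.25],[25,0,5,0,0,0,0.25],[0,0,0,0,0,0,0.25]]}}

```text
time_s: 16.73
eef_pos: [542.5, -249.0, 269.4]
ee_rot: [-0.015, 0.724, 0.689, -0.007]
force: [-1.3, 0.5, 0.1]
grip_width: 0.624
```

```bash
python3 -c "
from fit import *
import pickle;pickle.dump(optics.capture('wrist'),open('we2.pkl','wb'))"
```

>>> {"api": "play_rows", "payload": {"plan": [[-25,-38,0,0,0,0,0.25],[-25,-38,0,0,0,0,0.25],[-25,-20,0,0,0,0,0.25],[0,0,0,0,0,0,0.25],[0,0,0,0,0,0,0.25]]}}

```text
time_s: 17.2
eef_pos: [461.4, -343.2, 262.1]
ee_rot: [-0.022, 0.723, 0.69, -0.007]
force: [0.0, 0.1, -0.1]
grip_width: 0.623
```

```bash
python3 - <<'E'
from fit import *
import pickle
w3=optics.capture('wrist');L=[pickle.load(open(f,'rb')) for f in("we.pkl","we2.pkl")]+[w3]
st(488.3,-256.2,-.053,3)
run(L[1:2]);run(L[2:]);run(L);run(L,0);run(L,-.04);run(L,-.08)
E
```

```text
t17.25 TCP_cov [-22.19 -88.19 259.01] F_cov [ 0.44 -0.08  0.16] tq [-0.03  0.03 -0.05] w0.624 tooly [ 0.999  0.008 -0.043] toolz [-0.043  0.02  -0.999] pos [ 461.5 -343.1  262. ]
fix None [ 4.94646e+02 -2.56260e+02 -5.30000e-02  4.10000e-02 -2.00000e-03
  2.69900e+01] [np.float32(0.43588588), [0.6000000238418579, 0.20000000298023224, 0.800000011920929, 0.5, 0.20000000298023224, 0.30000001192092896]]
fix None [ 4.94509e+02 -2.56630e+02 -4.70000e-02 -8.00000e-03  2.50000e-02
  2.75340e+01] [np.float32(0.8921408), [1.100000023841858, 0.30000001192092896, 0.30000001192092896, 0.20000000298023224, 2.9000000953674316, 0.6000000238418579]]
fix None [ 4.94687e+02 -2.56383e+02 -4.70000e-02 -1.00000e-02 -7.00000e-03
  2.70940e+01] [np.float32(1.0886388), [0.8999999761581421, 0.30000001192092896, 0.30000001192092896, 0.6000000238418579, 2.700000047683716, 1.7000000476837158], np.float32(0.73149616), [1.100000023841858, 0.30000001192092896, 0.800000011920929, 0.6000000238418579, 1.100000023841858, 0.5], np.float32(0.9481456), [1.100000023841858, 0.4000000059604645, 0.30000001192092896, 0.2000000
[... 647 characters left out ...]
5, 1.2999999523162842], np.float32(1.150365), [0.800000011920929, 0.5, 0.800000011920929, 0.5, 2.5999999046325684, 1.7000000476837158], np.float32(1.2077544), [1.2000000476837158, 0.4000000059604645, 0.699999988079071, 0.699999988079071, 3.0999999046325684, 1.2000000476837158]]
fix -0.08 [ 4.94111e+02 -2.56134e+02 -4.10000e-02] [np.float32(0.7759357), [1.2999999523162842, 0.699999988079071, 1.100000023841858, 0.6000000238418579, 0.20000000298023224, 0.8999999761581421], np.float32(1.4658672), [1.399999976158142, 0.8999999761581421, 0.8999999761581421, 0.5, 3.0999999046325684, 1.899999976158142], np.float32(1.3963418), [1.100000023841858, 0.4000000059604645, 1.0, 1.0, 2.799999952316284, 2.0]]
```

```bash
python3 -c "
from h import *
print(sense()['dq'].round(3), ctrl.finish_job())"
```

```text
the job is handed in; nothing more can be done
[ 0.039  0.005 -0.022  0.004  0.004  0.012] None
```

The cover came off the air box and is lying released in the tray's large compartment. I handed the job in at about 17 s.

**How it went:** I pinched the tab in small steps, with at most about 7 N showing at the wrist while only the tab was loaded. Then I swung that end up about 0.29 rad around the tongues and drew the cover roughly 14 mm along its own -x. After that I lifted it clear, levelled it, set it down gently and released it.

**Last checks:**
- **Position:** a fit over three wrist views puts the cover about 6 mm in x and 0 mm in y from the bay's centre. Its origin is about 24 mm above the floor and its tilt is about 0.01 rad, all within the limits.
- **Arm:** it stands clear, about 260 mm up, with no contact force showing.

**What disagreed or stayed unsure:**
- **Tilt:** one single-view fit gave 0.08 rad, right at the limit. The other two views and the joint fit did not support it (0.04 and 0.01 from the views, 0.01 joint).
- **Force while drawing out:** it rose briefly to about 8 N and I didn't find the cause. It eased when I backed off 0.5 mm.
- **Other things:** comparing the top pictures showed no change at the jar, bottle and filter, and only a trace at the screwdriver. The spark plug, socket and brush areas did change, most likely because the arm and its shadow were over them. The arm never went near them, but I could not confirm this because the final picture was refused at the 12-picture limit.

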